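Open the belt drive of a dental mill and hold its tensioner back for the new belt

ROBOT

A 6-joint arm with a two-finger parallel gripper is mounted at the origin on the work surface. World frame = base frame: x ahead of the robot, y to its left, z up, the work surface at z = 0. Lengths are in m, angles in rad, forces in N, time in s.
With the tool pointing down it reaches from about 0.3 to 0.85 m from the base axis. Payload 5.4 kg.
Tool frame: the origin (TCP) lies at the very end of the fingers, on their centre line; the grasp point (between the pads) lies 19 mm behind it; z points along the fingers, y is the direction in which the jaws open and shut (so a half turn about z gives the same grasp; the last joint's range is limited). The gripper opens to 85 mm and grips with 20 to 120 N. Pads are 22 mm wide; open, the fingers measure 114 mm over their backs; the gripper's body (76 mm by 85 mm) begins 54 mm behind the grasp point. The pads swing forward as they close: fully open they stand 13 mm farther back than shut.
Start: joints at [-1.494, 0.158, 1.597, -0, 1.386, -0.21], TCP at [0.163, -0.552, 0.231] pointing down, gripper open.
Joint ranges: [-2.91, 2.91], [-0.94, 2.29], [0.18, 2.7], [-1.29, 4.43], [0.17, 2.64], [-3, 3]. Speed limits (rad/s): [2.57, 2.57, 3.14, 3.14, 3.14, 3.14].

INTERFACE

Orientations are given as a unit quaternion [x, y, z, w].
In Python, from cell import manip gives the robot as it stands.
- The arm moves only by the tool move_arm, never from a script. Its argument "increments" is a list of rows, each a list of 5 numbers: the shift along the tool's x, y, z in units of 30 mm (1.0 is 30 mm), then the turn about the tool's z in units of 5 degrees (1.0 is 5 degrees), then the opening, from 0 (shut) to 1 (fully open). A call has 1 to 12 rows; each row shifts and turns the commanded pose from where the row before left it, along the tool's axes as they then stand; what a row does not reach is not made up. A row lasts 1/12 s, in which the tool goes at most 41.7 mm and 7.16 degrees, less where a joint would pass 70% of its speed; a pose out of reach is approached as far as the arm can. A call is refused whole if a number of a shift passes 1 or a number of a turn 1, either way. A call with a gripper value outside its range is refused whole. The fingers move at their own pace and stop on an object; the grip force is fixed at half the most. Time passes only in rows, so rows that do not move let the fingers close. It gives the time, the measured TCP pose, the force and the opening at its end, in the units of the state.
- manip.read_state(): the state, without advancing time (a new reading comes with each control period).
- manip.snapshot(name): name is "scene" or "top" or "wrist"; returns a dict with "pixels" (480x640x3 uint8, red, green, blue), "K" (3x3 intrinsics, pixels), "dist" ([k1, k2, p1, p2, k3] as OpenCV has them; the pictures are not rectified), "eye" and "orientation" of the camera in the world; the wrist camera has in their place "T_tool_cam" (4x4, takes a point from camera to tool coordinates, whose origin is the TCP and whose axes are the flange's). Camera axes: x right, y up, looking along -z (the intrinsics and any distortion apply to the point x, -y, -z); pixel columns grow to the right and rows downward; lengths in m; the calibration is good to about 2 mm. A picture is of the moment at which its call begins: read the wrist's pose just before it. There is no depth.
- manip.sign_off(): hands the job in, once; it reports no verdict.
Trained networks look in a picture, given as the dict that the camera call returned (one of the last four; its "shot" number tells which), for a name from the list of things; names that differ only in an ending like _2 or _b are one class to them, and where a whole thing is asked for, a point or a joint stands for the part that bears it (a point fixed in the world has none). Each returns a list of dicts, best first, with "score" (0 to 1); they miss things now and then, are a little off and sometimes report something else, mostly with a low value. They report only what shows in the picture. A call takes as long as a camera call.
- manip.boxes_of(picture, label): "bbox" ([left, top, right, bottom] in pixels, round what is visible of it).
- manip.place_of(picture, label): "at" ([row, column] in pixels: a listed point, or the origin of a listed thing).
The state is a dict: "t": time; "qpos": joint angles; "joint_velocities": joint speeds; "effort": joint torques, N m; "tool_pos": TCP position; "ee_rot": TCP orientation; "wrist_force": force on the tool from outside, world axes, zero at the start; "ft_torque": the same for the moment, N m; "finger_gap": finger opening in m.
Only numpy, scipy, OpenCV 4.12 (cv2) and the standard library are available. Lean on these libraries where they do the work, as an engineer would, in place of code of your own. Each camera call takes 0.05 s, during which the arm holds its last target. There are 200 camera calls.

TASK

I am about to slip a new belt onto this mill's belt drive. Lift the loose cover off its two pins by its handle and lay it down flat on the blue mat, handle up, without dropping it and leaving the other things on the bench alone; then push the red thumb post of the sprung tensioner arm back past its ratchet click and on to the arm's end stop, and finish while still holding it there - the catch on its own lets the arm come too far forward for the belt.

Things in the scene. Friction and masses are not known exactly. Their poses are not given: they have to be found in the camera images.
- drive: belt drive unit on its stand, fixed to the bench: white case 240 (x) by 180 mm (y), walls 6 mm. Origin on the bench below the case's centre; x along the long side, z up. Case floor 68 mm, rim 116 mm above the bench. Two 6 mm steel pins stand 8 mm above the rim at (109, -79) and (-109, 79) mm. Under the cover: 16 mm round posts in the four corners, rim high; toothed pulleys (no belt) along the -y side, 86 mm above the bench; the tensioner
- cover_handle (a point): centre of the cover's black bow handle (half-way along the round bar, on its axis; axes as the cover's). The bar is 12 mm thick and 100 mm long along the cover's x, on two posts at x = +-47 mm; its axis is 37 mm above the plate's underside, with 28 mm of free space under the bar
- cover: teal metal plate 240 by 180 by 3 mm, about 0.36 kg, with two 9 mm holes over the drive's pins; origin at the centre of its underside. It lies loose on the case rim, long side along the drive's x; raised 10 mm it is clear of the pins. Lying on the mat its underside is 3 mm above the bench
- thumb_post (a point): centre of the top face of the red thumb post on the tensioner arm, under the cover at the start: upright, round, 14 mm thick, 25 mm tall above the arm's plate, top 112 mm above the bench (4 mm below the rim), at about (88, 32) mm in the drive's frame. Free beside it at the start: 45 mm towards the +y wall, 19 mm towards the +x wall, 45 mm towards -y
- tensioner (a joint): angle of the tensioner arm, rad: 0 at rest, growing as the thumb post is pushed towards the drive's -y (from its +y side; nearly straight, 31 mm to the end stop). Click at about 0.40, end stop at 0.60; let go after the click, the arm springs back to about 0.37, where the pawl catches it. The spring pushes back at the post with 4 N at rest, 10 N at the stop, for a moment up to 15 N as the tooth lifts the pawl
- pawl (a joint): angle of the brass ratchet pawl beside the pivot (87 to 93 mm above the bench), rad: 0 seated, up to about 0.13 while the arm's tooth lifts it, back to 0 at the click
- tensioner_arm: the flat steel tensioner arm, its plate 87 to 93 mm above the bench; origin on its upright pivot at (35, 18) mm in the drive's frame, at the height of the case floor (68 mm). The idler roller is 51 mm from the pivot on one end, the thumb post 55 mm on the other; pushing the post to the drive's -y swings the idler to +y, out of the belt's path
- mat: blue rubber service mat, 300 mm (x) by 220 mm (y), 3 mm thick, fixed, on one side of the drive, left or right; origin at its centre on the bench
- tray: beige open parts tray 130 by 190 by 35 mm with the cover's two black thumbscrews standing in it; origin at the centre of its underside; leave alone
- blank_mid (a point): centre of the white ceramic milling blank, a disc 98 mm across, 16 mm high, lying on the bench; leave alone
- carton_mid (a point): centre of the white carton with a teal band, 90 by 120 by 60 mm; leave alone
- driver: screwdriver with yellow handle, 200 mm long, lying on the bench along its x; leave alone

How it is judged:
On the way, in this order (a step that is already met when the one before it is completed fails the run):
1. the cover lies flat on the blue mat, handle up, let go (horizontal distance between cover_handle and mat below 0.06 m and height (world z) of cover_handle between 0.033 and 0.047 m and angle between cover_handle's own z axis and vertical below 0.08 rad and linear speed of cover below 0.02 m/s and contact force between the fingers and cover below 0.3 N), for 0.2 s.
2. the tensioner arm has been pushed past its ratchet click and the pawl has dropped in behind the tooth (value of joint tensioner above 0.42 rad and value of joint pawl below 0.05 rad), for 0.1 s.
At the end, for the whole second after the job is handed in: The gripper is pressing on the tensioner arm with more than 2 N and holds it steady at more than 0.50 rad (end stop 0.60, click at 0.40), the pawl seated; the cover lies flat, handle up, at rest and untouched on the mat, its centre within 60 mm of the mat's centre (all of step 1 and value of joint tensioner above 0.5 rad and velocity of joint tensioner between -0.1 and 0.1 rad/s and value of joint pawl below 0.05 rad and contact force between the fingers and tensioner_arm above 2 N); the arm keeps its last pose, push and grip.
It fails at once if the parts tray is shifted more than 30 mm (distance of tray from where it was at the start of the episode above 0.03 m).
It fails at once if the white blank is shifted more than 30 mm (distance of blank_mid from where it was at the start of the episode above 0.03 m).
It fails at once if the carton is shifted more than 30 mm (distance of carton_mid from where it was at the start of the episode above 0.03 m).
It fails at once if the screwdriver is shifted more than 30 mm (distance of driver from where it was at the start of the episode above 0.03 m).
It fails at once if the cover is let go in the air, more than 25 mm above the mat (height (world z) of cover_handle above 0.065 m and horizontal distance between cover_handle and drive above 0.05 m and contact force between the fingers and cover below 0.02 N).
It also fails if it takes over 64 s, if anything falls off the work surface, if the arm or the gripper's body presses on something with over 40 N, if the wrist force passes 120 N, or if a joint passes its speed limit or range.

## Working session

There is one attempt and no reset: what is moved stays moved. The work goes in short steps, Python scripts to look and compute and a tool call to move; the robot and the scene stay as the last step left them, time stands still between calls to the robot, and variables do not carry over. Pictures are saved under pics/ and viewed, about 8 in all and at most 12, crops included, and the job is handed in when it is done.

Besides the shell and the picture viewer there is one more tool, called after ">>>" as a command line: name --pt "numbers of a row" for each row, then --argument value for the rest. move_arm: Moves the arm, as the interface text tells. Its arguments: {"type":"object","properties":{"increments":{"type":"array"}},"required":["increments"]}

```bash
mkdir -p pics; ls; cat > h.py <<'E'
import numpy as np, cv2
from scipy.spatial.transform import Rotation as R
from cell import manip
def cam(p, st=None):
    if "T_tool_cam" in p:
        T=np.eye(4);T[:3,:3]=R.from_quat(st["ee_rot"]).as_matrix();T[:3,3]=st["tool_pos"]
        T=T@np.array(p["T_tool_cam"]);return T[:3,:3],T[:3,3]
    o=np.array(p["orientation"]);M=R.from_quat(o).as_matrix() if o.size==4 else o.reshape(3,3)
    return M,np.array(p["eye"])
def ray(p,rc,z,st=None):
    M,e=cam(p,st)
    u=cv2.undistortPoints(np.array([[[rc[1],rc[0]]]],float),np.array(p["K"],float),np.array(p["dist"],float))[0,0]
    d=M@np.array([u[0],-u[1],-1]);return e+d*(z-e[2])/d[2]
def proj(p,X,st=None):
    M,e=cam(p,st);c=(np.atleast_2d(X)-e)@M;c=c*[1,-1,-1]
    return cv2.projectPoints(c,np.zeros(3),np.zeros(3),np.array(p["K"],float),np.array(p["dist"],float))[0][:,0]
def save(p,n): cv2.imwrite("pics/"+n,p["pixels"][:,:,::-1])
E
python3 - <<'E'
from h import *
st=manip.read_state();print({k:np.round(v,4) for k,v in st.items()})
Z=dict(drive=0,cover_handle=.116+.037,cover=.116,mat=0,tray=0,blank_mid=.008,carton_mid=.03,driver=.012)
for n in("top","scene"):
    p=manip.snapshot(n);save(p,n+"0.png");print(n,p["eye"],p["orientation"])
    for k,z in Z.items():
        r=manip.place_of(p,k)
        for q in r[:2]: print(k,round(q["score"],2),np.round(q["at"]),np.round(ray(p,q["at"],z),4))
E
```

```text
pics
{'t': np.float64(0.0), 'qpos': array([-1.4941,  0.1591,  1.5982,  0.    ,  1.3862, -0.2101]), 'joint_velocities': array([ 0.0023, -0.0007,  0.0015, -0.0008, -0.0005, -0.0005]), 'effort': array([-1.0000e-03, -3.9601e+01, -3.3143e+01, -4.0000e-04,  8.4000e-03,
       -0.0000e+00]), 'tool_pos': array([ 0.1626, -0.5509,  0.2303]), 'ee_rot': array([ 9.897e-01,  1.429e-01,  1.000e-04, -1.000e-03]), 'wrist_force': array([-0.6777,  0.335 , -0.2549]), 'ft_torque': array([-0.0408, -0.0274,  0.0436]), 'finger_gap': np.float64(0.0855)}
top [ 0.39474072 -0.00466257  1.38451963] [ 0.05367922 -0.05546351 -0.70151967  0.70845783]
cover_handle 0.56 [260. 303.] [0.5327 0.0464 0.153 ]
cover 0.86 [260. 300.] [0.5366 0.054  0.116 ]
mat 0.86 [301. 444.] [ 0.4455 -0.3151  0.    ]
tray 0.64 [289. 186.] [0.4713 0.3541 0.    ]
blank_mid 0.93 [174. 325.] [ 0.7792 -0.0021  0.008 ]
carton_mid 0.78 [191. 221.] [0.7257 0.2688 0.03  ]
driver 0.88 [195. 440.] [ 0.7233 -0.3065  0.012 ]
scene [1.10800196 0.40972838 0.83683291] [0.15625307 0.33453243 0.83621184 0.4054908 ]
drive 0.73 [275. 353.] [0.5365 0.0464 0.    ]
cover_handle 0.91 [231. 355.] [0.5394 0.0464 0.153 ]
cover 0.92 [239. 359.] [0.5246 0.0486 0.116 ]
cover 0.63 [321. 482.] [0.5572 0.3542 0.116 ]
mat 0.92 [193. 268.] [ 0.441  -0.3182  0.    ]
mat 0.51 [378. 393.] [0.7004 0.2624 0.    ]
tray 0.63 [323. 483.] [0.4712 0.3493 0.    ]
blank_mid 0.56 [332. 272.] [0.7753 0.0056 0.008 ]
carton_mid 0.69 [381. 393.] [0.7201 0.2712 0.03  ]
driver 0.75 [256. 195.] [ 0.7341 -0.2903  0.012 ]
```

View pics/top0.png

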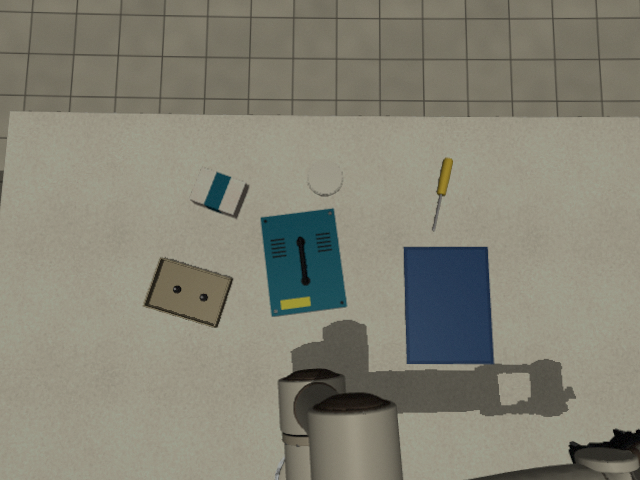

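View pics/scene0.png

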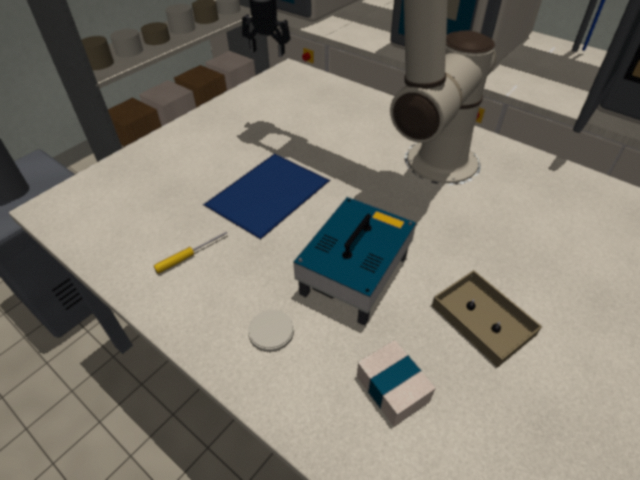

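The top view shows the teal cover at about (304,262), its handle bar from (300,241) to (306,281), the mat at (448,305) on the robot's right, and the path between them clear. Next I measure the cover and mat corners.

```bash
cat > c.py <<'E'
from h import *
p=manip.snapshot("top");hsv=cv2.cvtColor(p["pixels"],cv2.COLOR_RGB2HSV)
def rect(lo,hi,z,win):
    m=cv2.inRange(hsv,lo,hi);k=np.zeros_like(m);k[win]=m[win]
    k=cv2.morphologyEx(k,cv2.MORPH_CLOSE,np.ones((25,25)))
    c=max(cv2.findContours(k,0,2)[0],key=cv2.contourArea)[:,0]
    P=np.array([ray(p,(y,x),z)[:2] for x,y in c],np.float32)
    print(np.median(hsv[win][m[win]>0],0),cv2.minAreaRect(P*1000))
rect((80,100,40),(105,255,255),.119,np.s_[190:330,250:360])
rect((105,100,30),(125,255,255),.003,np.s_[230:380,390:510])
b=(slice(225,295),slice(290,320));m=(p["pixels"][b].max(2)<45)
yy,xx=np.nonzero(m);P=np.array([ray(p,(y+225,x+290),.156)[:2] for y,x in zip(yy,xx)],np.float32)
print("bar",cv2.minAreaRect(P*1000),P.mean(0))
E
python3 c.py
```

```text
[ 95. 179.  83.] ((533.11328125, 48.2244987487793), (237.62229919433594, 177.3540496826172), 7.974842548370361)
[107. 133.  85.] ((438.75927734375, -321.4774169921875), (296.5968322753906, 217.78074645996094), 0.6786746978759766)
bar ((534.5784912109375, 34.85709762573242), (117.01417541503906, 51.518226623535156), 0.667373776435852) [0.53215057 0.04569545]
```

>>> move_arm --pt "0 0 -1 0 1" --pt "0 0 -1 0 1" --pt "0.5 -0.5 -0.5 -0.2 1" --pt "0.6 -0.6 0 -0.2 1" --pt "0.6 -0.7 0 -0.2 1" --pt "0.6 -0.7 0 -0.2 1" --pt "0.6 -0.7 0 -0.2 1" --pt "0.6 -0.7 0 -0.2 1" --pt "0.6 -0.7 0 -0.2 1" --pt "0.6 -0.7 0 -0.2 1" --pt "0.6 -0.7 0 -0.2 1" --pt "0.6 -0.7 0 0 1"

```text
t: 1.95
tool_pos: [0.2555, -0.2996, 0.3063]
ee_rot: [0.975, 0.22, 0.0, 0.0]
wrist_force: [0.3, 0.8, -0.2]
finger_gap: 0.0854
```

>>> move_arm --pt "0 0 0 0.87 1" --pt "0 0 0 0.87 1" --pt "0 0 0 0.87 1" --pt "0 0 0 0.87 1" --pt "0.8 -0.8 0 0 1" --pt "0.9 -0.85 0 0 1" --pt "0.9 -0.85 0 0 1" --pt "0.9 -0.85 0 0 1" --pt "0.9 -0.85 0 0 1" --pt "0.9 -0.85 0 0 1" --pt "0.9 -0.85 0 0 1" --pt "0.9 -0.85 0 0 1"

```text
t: 2.95
tool_pos: [0.4389, -0.0687, 0.3066]
ee_rot: [0.998, 0.07, 0.0, 0.0]
wrist_force: [0.6, -0.7, 0.5]
finger_gap: 0.0849
```

>>> move_arm --pt "0.9 -0.85 0 0 1" --pt "0.9 -0.85 0 0 1" --pt "0.9 -0.85 0 0 1" --pt "0.5 -0.5 0 0 1" --pt "0 0 0 0 1"

```text
t: 3.37
tool_pos: [0.5217, 0.0367, 0.3059]
ee_rot: [0.997, 0.072, 0.0, -0.001]
wrist_force: [0.5, -0.2, 0.2]
finger_gap: 0.0851
```

```bash
cat > w.py <<'E'
from h import *
import sys
st=manip.read_state();p=manip.snapshot("wrist");save(p,sys.argv[1])
yaw=lambda s:np.degrees(R.from_quat(s["ee_rot"]).as_euler("zyx"))
print(st["t"],st["tool_pos"],yaw(st))
for a in sys.argv[2:]:
    n,z=a.split("=")
    for q in manip.place_of(p,n)[:2]: print(n,round(q["score"],2),np.round(q["at"]),np.round(ray(p,q["at"],float(z),st),4))
E
python3 w.py w1.png cover_handle=.153 cover=.116
```

```text
3.3667 [0.52165228 0.03670118 0.30592568] [-8.28393590e+00  9.14022456e-03 -1.79921028e+02]
cover_handle 0.76 [202. 304.] [0.5369 0.0485 0.153 ]
cover 0.7 [198. 304.] [0.5328 0.0489 0.116 ]
```

View pics/w1.png

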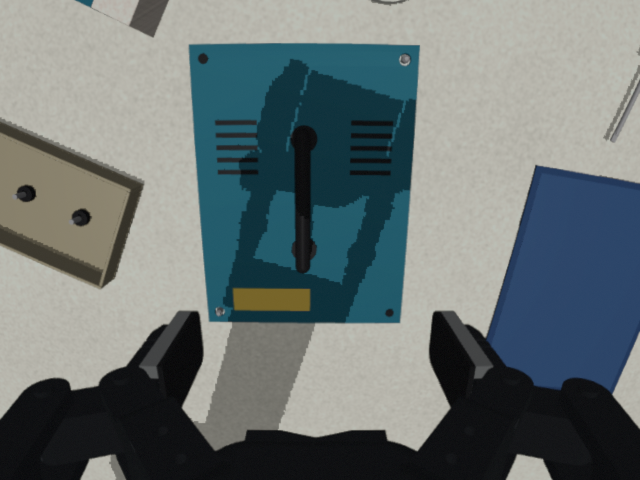

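The wrist view shows the bar upright in the image from (304,139) to (303,268), so the yaw already matches. The pins show at (405,60) and (220,311). The handle is at (0.536, 0.048), and three sources agree on that.

>>> move_arm --pt "0.53 -0.33 0.6 0 1" --pt "0 0 0.9 0 1" --pt "0 0 0.9 0 1" --pt "0 0 0.9 0 1" --pt "0 0 0.9 0 1" --pt "0 0 0.8 0 1" --pt "0 0 0.5 0 1" --pt "0 0 0.3 0 1" --pt "0 0 0 0 1" --pt "0 0 0 0 1"

```text
t: 4.35
tool_pos: [0.5347, 0.0448, 0.1329]
ee_rot: [0.998, 0.07, 0.0, 0.0]
wrist_force: [0.6, -0.0, 0.5]
finger_gap: 0.0854
```

```bash
python3 w.py w2.png cover_handle=.153
```

```text
4.35 [0.53468461 0.04476303 0.13292934] [-7.97318894e+00  3.04463546e-02  1.79989602e+02]
cover_handle 0.87 [346. 304.] [0.5337 0.0492 0.153 ]
```

View pics/w2.png

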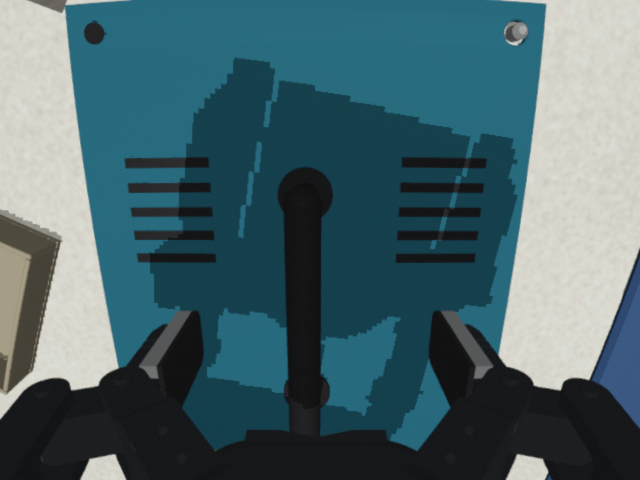

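The bar is at column 303 while the pads centre on about 316, so it sits roughly 4.5 mm left. The network agrees. I shift 4.5 mm, then close.

>>> move_arm --pt "0 -0.15 0.05 0 1" --pt "0 0 0 0 1" --pt "0 0 0 0 0" --pt "0 0 0 0 0" --pt "0 0 0 0 0" --pt "0 0 0 0 0" --pt "0 0 0 0 0" --pt "0 0 0 0 0" --pt "0 0 0 0 0" --pt "0 0 0 0 0" --pt "0 0 0 0 0" --pt "0 0 0 0 0"

```text
t: 5.45
tool_pos: [0.534, 0.0499, 0.1309]
ee_rot: [0.998, 0.07, 0.0, 0.0]
wrist_force: [-1.1, -0.1, 1.3]
finger_gap: 0.0106
```

>>> move_arm --pt "0 0 0 0 0" --pt "0 0 -0.2 0 0" --pt "0 0 -0.3 0 0" --pt "0 0 -0.4 0 0" --pt "0 0 -0.5 0 0" --pt "0 0 -0.6 0 0" --pt "0 0 0 0 0"

```text
t: 6.03
tool_pos: [0.5365, 0.0497, 0.1957]
ee_rot: [0.998, 0.07, 0.004, 0.001]
wrist_force: [1.4, -0.6, -2.5]
finger_gap: 0.01
```

```bash
python3 w.py w3.png cover_handle=.213; python3 -c "
from h import *
p=manip.snapshot('scene');cv2.imwrite('pics/s3.png',np.hstack([cv2.resize(p['pixels'][150:350,230:490],(520,400)),cv2.resize(cv2.imread('pics/w3.png')[:,:,::-1],(280,400))])[:,:,::-1])"
```

```text
6.0333 [0.53652749 0.04968529 0.19572855] [ -8.0402456    0.45281652 179.94450364]
cover_handle 0.82 [346. 316.] [0.5342 0.0498 0.213 ]
```

View pics/s3.png

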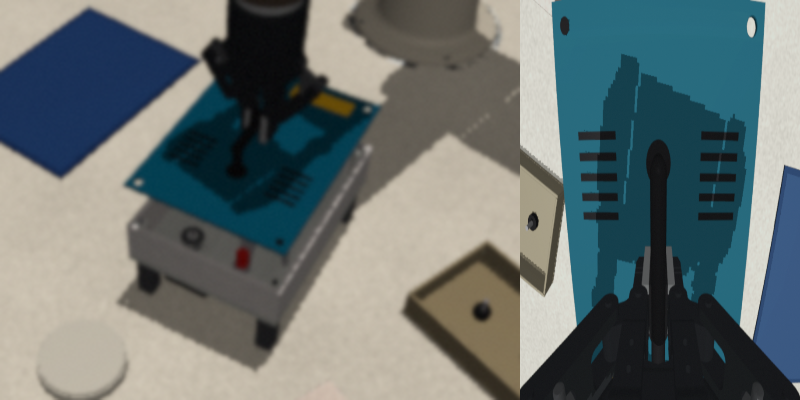

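The scene view shows the cover hanging level below the gripper, clear of the pins. The red post is at crop (243,258), on the far and tray side, so the drive's +x points away from the robot at about 8° yaw. The post should be near (0.618, 0.092).

>>> move_arm --pt "-0.12 0.3 0 0 0" --pt "-0.25 0.6 0 0 0" --pt "-0.37 0.9 0 0 0" --pt "-0.39 0.95 0 0 0" --pt "-0.39 0.95 0 0 0" --pt "-0.39 0.95 0 0 0" --pt "-0.39 0.95 0 0 0" --pt "-0.39 0.95 0 0 0" --pt "-0.39 0.95 0 0 0" --pt "-0.39 0.95 0 0 0" --pt "-0.39 0.95 0 0 0" --pt "-0.39 0.95 0 0 0"

```text
t: 7.18
tool_pos: [0.4493, -0.2767, 0.1895]
ee_rot: [0.998, 0.07, -0.001, -0.001]
wrist_force: [-0.2, -0.3, -3.3]
finger_gap: 0.0098
```

>>> move_arm --pt "-0.35 0.8 0 0 0" --pt "-0.2 0.5 0 0 0" --pt "0 0 0 0.5 0" --pt "0 0 0 0.5 0" --pt "0 0 0 0.5 0" --pt "0 0 0 0 0" --pt "0 0 0 0 0"

```text
t: 7.77
tool_pos: [0.4394, -0.3162, 0.1897]
ee_rot: [1.0, 0.005, -0.001, -0.001]
wrist_force: [0.3, -0.1, -2.8]
finger_gap: 0.0101
```

```bash
python3 w.py w4.png cover_handle=.214 mat=0; python3 c.py; python3 -c "
from h import *
print(manip.read_state())
p=manip.snapshot('scene')
for n,z in (('cover_handle',.214),('mat',0)):
  for q in manip.place_of(p,n)[:1]: print(n,q['score'],ray(p,q['at'],z))"
```

```text
7.7667 [ 0.43935054 -0.31616465  0.18974751] [-5.80848344e-01 -8.39809120e-02 -1.79921914e+02]
cover_handle 0.87 [348. 318.] [ 0.4408 -0.3162  0.214 ]
{'t': 7.9667, 'qpos': array([-8.46139703e-01,  1.07609658e-01,  1.73547599e+00, -5.53508877e-05,
        1.29902336e+00,  7.14657353e-01]), 'joint_velocities': array([ 0.00300422, -0.00081622, -0.0031258 ,  0.00177691,  0.00067928,
        0.00251775]), 'effort': array([-7.72768445e-02, -3.81699586e+01, -3.36723876e+01, -6.62797422e-03,
        4.90448467e-03, -9.47935361e-03]), 'tool_pos': array([ 0.44001669, -0.31614954,  0.19052483]), 'ee_rot': array([ 9.99987431e-01,  5.00705019e-03, -1.90219609e-04, -1.76587382e-04]), 'wrist_force': array([-0.60471776,  0.41559318, -2.91118613]), 'ft_torque': array([-0.0096107 , -0.00241848,  0.02083563]), 'finger_gap': 0.009987979608701571}
cover_handle 0.78 [ 0.44419369 -0.3112014   0.214     ]
mat 0.93 [ 4.33586254e-01 -3.25056992e-01 -1.11022302e-16]Traceback (most recent call last):
  File "c.py", line 9, in <module>
    rect((80,100,40),(105,255,255),.119,np.s_[190:330,250:360])
    ~~~~^^^^^^^^^^^^^^^^^^^^^^^^^^^^^^^^^^^^^^^^^^^^^^^^^^^^^^^
  File "c.py", line 6, in rect
    c=max(cv2.findContours(k,0,2)[0],key=cv2.contourArea)[:,0]
      ~~~^^^^^^^^^^^^^^^^^^^^^^^^^^^^^^^^^^^^^^^^^^^^^^^^
ValueError: max() iterable argument is empty
```

>>> move_arm --pt "0 0 0.3 0 0" --pt "0 0.1 0.6 0 0" --pt "0 0.05 0.8 0 0" --pt "0 0 0.9 0 0" --pt "0 0 0.9 0 0" --pt "0 0 0.9 0 0" --pt "0 0 0.6 0 0" --pt "0 0 0.3 0 0" --pt "0 0 0.15 0 0" --pt "0 0 0 0 0" --pt "0 0 0 0 0"

```text
t: 9.03
tool_pos: [0.4409, -0.3215, 0.0283]
ee_rot: [1.0, 0.005, 0.001, 0.001]
wrist_force: [0.4, 0.2, -2.9]
finger_gap: 0.0102
```

>>> move_arm --pt "0 0 0.05 0 0" --pt "0 0 0.05 0 0" --pt "0 0 0 0 0" --pt "0 0 0 0 0"

```text
t: 9.37
tool_pos: [0.4405, -0.321, 0.0248]
ee_rot: [1.0, 0.005, 0.0, 0.0]
wrist_force: [1.3, -1.1, -3.2]
finger_gap: 0.0098
```

>>> move_arm --pt "0 0 0.07 0 0" --pt "0 0 0.05 0 0" --pt "0 0 0 0 0" --pt "0 0 0 0 0"

```text
t: 9.7
tool_pos: [0.4401, -0.3206, 0.0205]
ee_rot: [1.0, 0.005, -0.0, -0.0]
wrist_force: [-0.1, -1.0, -3.3]
finger_gap: 0.0099
```

>>> move_arm --pt "0 0 0.05 0 0" --pt "0 0 0.04 0 0" --pt "0 0 0 0 0" --pt "0 0 0 0 0"

```text
t: 10.03
tool_pos: [0.4403, -0.3208, 0.018]
ee_rot: [1.0, 0.005, -0.0, 0.0]
wrist_force: [0.0, -0.1, -2.5]
finger_gap: 0.0105
```

>>> move_arm --pt "0 0 0.03 0 0" --pt "0 0 0.02 0 0" --pt "0 0 0 0 0" --pt "0 0 0 0 0"

```text
t: 10.37
tool_pos: [0.4403, -0.3208, 0.0179]
ee_rot: [1.0, 0.005, -0.0, -0.0]
wrist_force: [-4.3, 4.2, 10.5]
finger_gap: 0.0103
```

The cover is in contact with the mat (+10 N up), so I release it and rise.

>>> move_arm --pt "0 0 -0.03 0 0" --pt "0 0 0 0 1" --pt "0 0 0 0 1" --pt "0 0 0 0 1" --pt "0 0 0 0 1" --pt "0 0 0 0 1" --pt "0 0 0 0 1" --pt "0 0 0 0 1" --pt "0 0 0 0 1" --pt "0 0 0 0 1" --pt "0 0 0 0 1"

```text
t: 11.28
tool_pos: [0.4403, -0.3207, 0.0174]
ee_rot: [1.0, 0.005, 0.0, -0.0]
wrist_force: [-0.4, 1.1, 0.4]
finger_gap: 0.0854
```

>>> move_arm --pt "0 0 -0.2 0 1" --pt "0 0 -0.5 0 1" --pt "0 0 -0.8 0 1" --pt "0 0 -1 0 1" --pt "0 0 -1 0 1" --pt "0 0 -1 0 1" --pt "0 0 -1 0 1" --pt "0 0 -1 0 1" --pt "0 0 -1 0 1" --pt "0 0 -0.5 0 1" --pt "0 0 0 0 0"

```text
t: 12.2
tool_pos: [0.4418, -0.3225, 0.2629]
ee_rot: [1.0, 0.005, 0.003, 0.003]
wrist_force: [-0.8, -0.4, 0.4]
finger_gap: 0.0753
```

```bash
python3 w.py w5.png cover_handle=.040 cover=.003 mat=0;python3 -c "
from h import *
p=manip.snapshot('top');Z=dict(drive=0,tensioner_arm=.068,thumb_post=.112)
for k,z in Z.items():
  for q in manip.place_of(p,k)[:2]: print(k,round(q['score'],2),np.round(q['at']),ray(p,q['at'],z))
cv2.imwrite('pics/t5.png',np.hstack([cv2.resize(p['pixels'][200:325,250:350],(480,600),interpolation=2),cv2.resize(cv2.imread('pics/w5.png')[:,:,::-1],(320,600))])[:,:,::-1])
p=manip.snapshot('scene')
for k,z in Z.items():
  for q in manip.place_of(p,k)[:2]: print(k,round(q['score'],2),np.round(q['at']),ray(p,q['at'],z))
"
```

```text
12.2 [ 0.44184311 -0.32246267  0.26289589] [ -0.54138771   0.35052061 179.60151868]
drive 0.6 [267. 305.] [0.53125422 0.04672296 0.        ]
tensioner_arm 0.65 [252. 294.] [0.56138403 0.07327428 0.068     ]
thumb_post 0.72 [228. 286.] [0.61520252 0.0907682  0.112     ]
drive 0.96 [276. 351.] [0.54201227 0.04536014 0.        ]
tensioner_arm 0.62 [266. 356.] [0.55931289 0.06638643 0.068     ]
thumb_post 0.69 [274. 347.] [0.61962563 0.0840171  0.112     ]
```

View pics/t5.png

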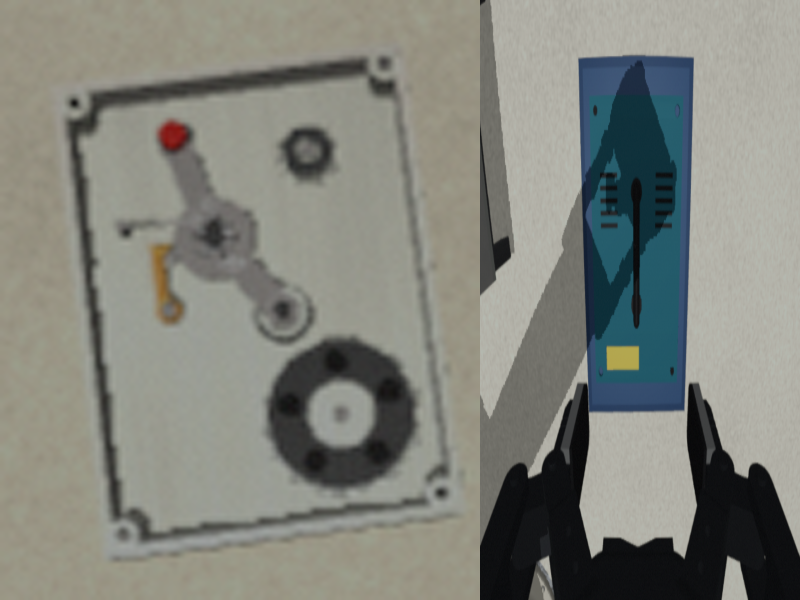

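The wrist view shows the cover flat on the mat with a blue margin all round. In the case, the red post is on the far +y side as expected, near (0.617, 0.09). Next I hover with shut fingers above the gap on its +y side.

>>> move_arm --pt "0 0 0 -0.5 0" --pt "0 0 0 -0.5 0" --pt "0 0 0 -0.5 0" --pt "0.3 -0.5 0 0 0" --pt "0.47 -0.86 0 0 0" --pt "0.47 -0.86 0 0 0" --pt "0.47 -0.86 0 0 0" --pt "0.47 -0.86 0 0 0" --pt "0.47 -0.86 0 0 0" --pt "0.47 -0.86 0 0 0" --pt "0.47 -0.86 0 0 0" --pt "0.47 -0.86 0 0 0"

```text
t: 13.8
tool_pos: [0.5303, -0.0831, 0.2575]
ee_rot: [0.998, 0.07, 0.0, 0.0]
wrist_force: [-0.1, 0.2, -0.8]
finger_gap: 0.0003
```

>>> move_arm --pt "0.47 -0.86 0 0 0" --pt "0.47 -0.86 0 0 0" --pt "0.47 -0.86 0 0 0" --pt "0.47 -0.86 0 0 0" --pt "0.47 -0.86 0 0 0" --pt "0.47 -0.86 0 0 0" --pt "0.47 -0.86 0 0 0" --pt "0.3 -0.5 0 0 0" --pt "0 0 0.8 0 0" --pt "0 0 0.8 0 0" --pt "0 0 0 0 0" --pt "0 0 0 0 0"

```text
t: 14.8
tool_pos: [0.6081, 0.1242, 0.2079]
ee_rot: [0.998, 0.07, -0.002, -0.0]
wrist_force: [0.1, 0.0, 0.2]
finger_gap: 0.0003
```

```bash
python3 w.py w6.png thumb_post=.112 drive=0 tensioner_arm=.068; python3 - <<'E'
from h import *
st=manip.read_state();p=manip.snapshot("wrist")
h=cv2.cvtColor(p["pixels"],cv2.COLOR_RGB2HSV)
m=(cv2.inRange(h,(0,150,50),(8,255,255))|cv2.inRange(h,(172,150,50),(180,255,255)))
n,l,s,c=cv2.connectedComponentsWithStats(m)
for i in range(1,n):
    if s[i,4]>60:print(s[i],c[i],ray(p,c[i][::-1],.112,st))
E
```

```text
14.8 [0.60810506 0.12421468 0.20792341] [ -8.03408606  -0.22124823 179.99823523]
thumb_post 0.79 [234. 367.] [0.6195 0.0936 0.112 ]
drive 0.67 [291. 381.] [0.5348 0.0499 0.    ]
[353 223  22  26 433] [363.08314088 235.65357968] [0.62017249 0.09518019 0.112     ]
```

View pics/w6.png

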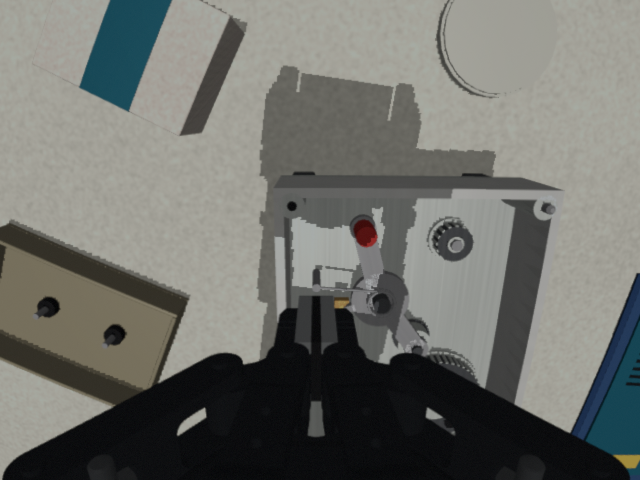

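The red post top is at pixel (363,236), which gives about (0.6195, 0.094) and agrees with the drive geometry. I shift slightly and drop to just above the rim.

>>> move_arm --pt "0.07 0.12 0.5 0 0" --pt "0 0 0.8 0 0" --pt "0 0 0.8 0 0" --pt "0 0 0.4 0 0" --pt "0 0 0.1 0 0" --pt "0 0 0 0 0" --pt "0 0 0 0 0"

```text
t: 15.63
tool_pos: [0.6128, 0.121, 0.1331]
ee_rot: [0.998, 0.07, 0.001, 0.0]
wrist_force: [0.6, -0.1, 0.7]
finger_gap: 0.0002
```

```bash
python3 w.py w7.png thumb_post=.112
```

```text
15.6333 [0.61283692 0.12095516 0.13307804] [-8.03223820e+00  1.42255997e-01 -1.79995775e+02]
thumb_post 0.74 [290. 377.] [0.6194 0.0945 0.112 ]
```

View pics/w7.png

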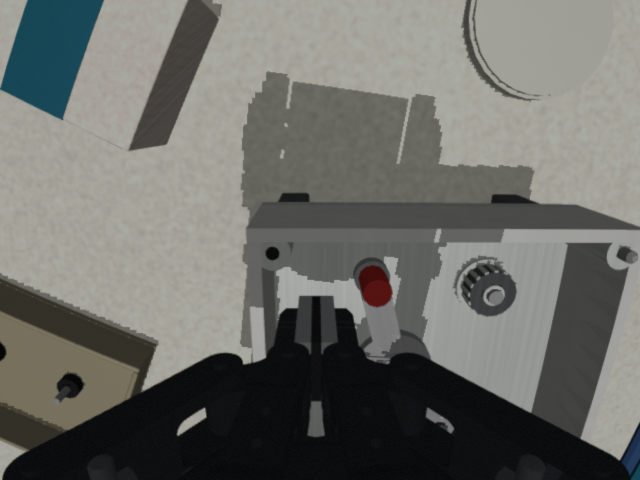

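The fingers (columns 277–356) fit between the wall (about 262) and the post (362–392). I go down step by step.

>>> move_arm --pt "-0.07 0 0.2 0 0" --pt "0 0 0.3 0 0" --pt "0 0 0.2 0 0" --pt "0 0 0 0 0" --pt "0 0 0 0 0"

```text
t: 16.15
tool_pos: [0.609, 0.1207, 0.1094]
ee_rot: [0.998, 0.07, -0.001, -0.0]
wrist_force: [0.4, 0.2, 0.3]
finger_gap: 0.0001
```

>>> move_arm --pt "0 0 0.2 0 0" --pt "0 0 0.2 0 0" --pt "0 0 0.1 0 0" --pt "0 0 0 0 0" --pt "0 0 0 0 0"

```text
t: 16.57
tool_pos: [0.6095, 0.1206, 0.095]
ee_rot: [0.998, 0.07, -0.0, -0.0]
wrist_force: [0.5, -0.4, 0.9]
finger_gap: -0.0
```

>>> move_arm --pt "0 0 -0.07 0 0" --pt "0 0.1 0 0 0" --pt "0 0.1 0 0 0" --pt "0 0.1 0 0 0" --pt "0 0.1 0 0 0" --pt "0 0 0 0 0" --pt "0 0 0 0 0"

```text
t: 17.15
tool_pos: [0.6122, 0.1102, 0.0981]
ee_rot: [0.998, 0.07, 0.001, -0.002]
wrist_force: [1.8, 7.6, 0.3]
finger_gap: -0.0001
```

>>> move_arm --pt "0 0.1 0 0 0" --pt "0 0.1 0 0 0" --pt "0 0 0 0 0" --pt "0 0 0 0 0"

```text
t: 17.48
tool_pos: [0.6138, 0.1049, 0.0983]
ee_rot: [0.998, 0.07, 0.002, -0.002]
wrist_force: [4.0, 8.2, 0.1]
finger_gap: 0.0003
```

>>> move_arm --pt "0 0.12 0 0 0" --pt "0 0.12 0 0 0" --pt "0 0.12 0 0 0" --pt "0 0 0 0 0"

```text
t: 17.82
tool_pos: [0.6152, 0.0936, 0.0987]
ee_rot: [0.998, 0.07, 0.002, -0.002]
wrist_force: [2.7, 7.2, 2.0]
finger_gap: -0.0001
```

>>> move_arm --pt "0 0.12 0 0 0" --pt "0 0.12 0 0 0" --pt "0 0 0 0 0"

```text
t: 18.07
tool_pos: [0.616, 0.0867, 0.0986]
ee_rot: [0.998, 0.07, 0.002, -0.002]
wrist_force: [2.8, 8.9, 1.9]
finger_gap: 0.0
```

```bash
python3 w.py w8.png thumb_post=.112
```

```text
18.0667 [0.61597707 0.08665767 0.09861861] [  -8.01425441    0.18511076 -179.77719907]
thumb_post 0.76 [328. 369.] [0.6215 0.0681 0.112 ]
```

View pics/w8.png

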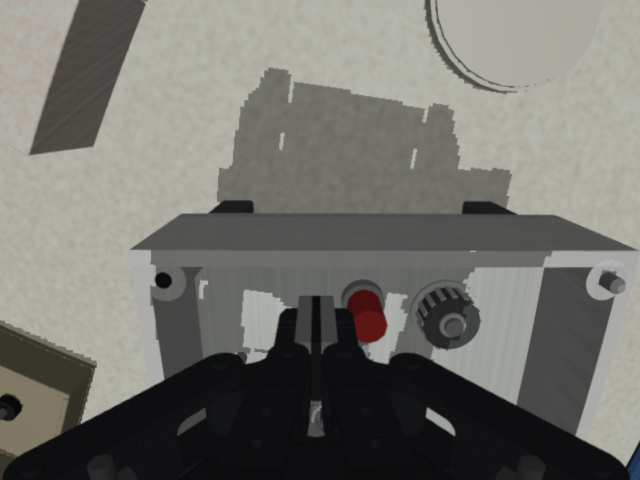

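The post bears against the finger's side at pixel (369,328) and has moved about 26 mm, roughly 0.47 rad. I push on to the stop.

>>> move_arm --pt "0 0.08 0 0 0" --pt "0 0.06 0 0 0" --pt "0 0 0 0 0" --pt "0 0 0 0 0"

```text
t: 18.5
tool_pos: [0.6161, 0.0831, 0.0986]
ee_rot: [0.998, 0.07, 0.001, -0.002]
wrist_force: [1.0, 10.6, 2.9]
finger_gap: -0.0003
```

>>> move_arm --pt "0 0.06 0 0 0" --pt "0 0 0 0 0" --pt "0 0 0 0 0"

```text
t: 18.75
tool_pos: [0.6161, 0.0815, 0.0985]
ee_rot: [0.998, 0.07, 0.001, -0.002]
wrist_force: [0.4, 9.5, 4.2]
finger_gap: 0.0003
```

>>> move_arm --pt "0 0.06 0 0 0" --pt "0 0 0 0 0" --pt "0 0 0 0 0"

```text
t: 19.0
tool_pos: [0.6161, 0.0799, 0.0984]
ee_rot: [0.998, 0.07, 0.001, -0.002]
wrist_force: [-1.3, 10.5, 4.3]
finger_gap: -0.0
```

>>> move_arm --pt "0 0.06 0 0 0" --pt "0 0 0 0 0" --pt "0 0 0 0 0"

```text
t: 19.25
tool_pos: [0.6161, 0.0796, 0.0984]
ee_rot: [0.998, 0.07, 0.001, -0.004]
wrist_force: [-0.7, 14.6, 4.5]
finger_gap: -0.0
```

The arm only moved 0.3 mm while the force rose to 14.6 N, so this is the end stop. I make a final check before handing in.

>>> move_arm --pt "0 0.03 0 0 0" --pt "0 0 0 0 0" --pt "0 0 0 0 0" --pt "0 0 0 0 0"

```text
t: 19.58
tool_pos: [0.6162, 0.0794, 0.0985]
ee_rot: [0.998, 0.07, 0.001, -0.004]
wrist_force: [-1.9, 16.2, 5.1]
finger_gap: -0.0
```

```bash
python3 w.py w9.png thumb_post=.112;python3 -c "
from h import *
p=manip.snapshot('scene');Z=dict(cover_handle=.04,mat=0,tray=0,blank_mid=.008,carton_mid=.03,driver=.012)
for k,z in Z.items():
  for q in manip.place_of(p,k)[:1]: print(k,round(q['score'],2),np.round(q['at']),ray(p,q['at'],z).round(4))
cv2.imwrite('pics/s9.png',np.hstack([cv2.resize(p['pixels'][130:330,170:430],(520,400)),cv2.resize(cv2.imread('pics/w9.png')[:,:,::-1],(280,400))])[:,:,::-1])
s=manip.read_state();print(s['t'],s['wrist_force'],s['tool_pos'],s['joint_velocities'].round(3))"
```

```text
19.5833 [0.61615377 0.07936661 0.09845563] [-8.05431289e+00  3.33372587e-02 -1.79523791e+02]
thumb_post 0.58 [331. 369.] [0.6209 0.0605 0.112 ]
cover_handle 0.74 [182. 267.] [ 0.4399 -0.318   0.04  ]
tray 0.86 [322. 481.] [0.47   0.3442 0.    ]
blank_mid 0.64 [334. 275.] [0.774  0.0136 0.008 ]
carton_mid 0.68 [378. 393.] [0.716  0.2681 0.03  ]
driver 0.94 [255. 197.] [ 0.7288 -0.2872  0.012 ]
20.0333 [-1.58143792 17.32634388  5.08639756] [0.61612246 0.07938654 0.09842907] [ 0.001 -0.001 -0.001 -0.002 -0.001  0.   ]
```

View pics/s9.png

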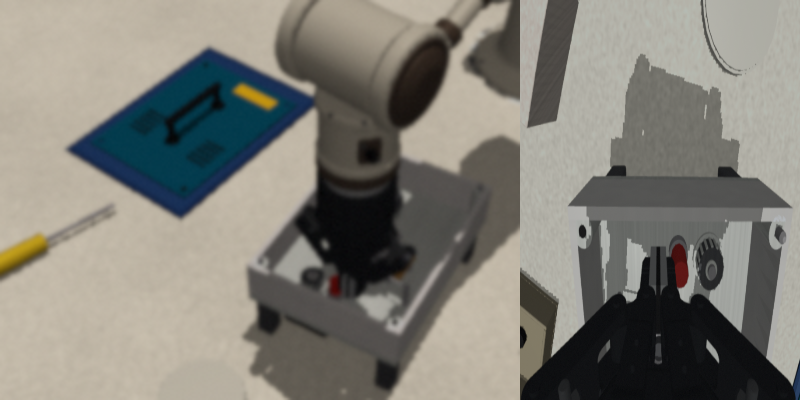

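The cover lies on the mat with its handle up, and the post (right crop at (680,265)) is pressed by the finger and has moved about 33 mm. The force is steady at 17 N and the other things are where they were, so I hand in.

```bash
python3 -c "
from cell import manip
print(manip.sign_off());s=manip.read_state();print(s['t'],s['wrist_force'],s['tool_pos'])"
```

```text
the job is handed in; nothing more can be done
None
the job is handed in; nothing more can be done
```

The cover is on the blue mat, flat and handle up. The tensioner's thumb post is held at its end stop, and I handed the job in at about 20 s of robot time. `sign_off` gives no verdict, so the checks below are my own.

- **Cover:** I lifted it off the pins by its handle, set it down until it touched the mat, then let go. The last picture puts the handle at about (0.440, -0.318), within 5 mm of the mat's centre.
- **Tensioner:** I pushed the red post with shut fingers until it stopped moving. The post had moved about 33 mm, which matches the 0.60 rad end stop. In the final reading the push was steady at about 17 N and the arm was at rest.
- **Other things:** In the last picture the tray, blank, carton and screwdriver were within 5–8 mm of where they started, which is about the accuracy of the measurement.

I didn't see the pawl seated in any picture. I take it as seated because the post went well past the click point.

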